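# Close the shaker's vial holder with its cover plate and wing nut

### The arm

A 6-joint arm with a two-finger parallel gripper is mounted at the origin on a cart in front of the work surface, level with it; the furniture and walls round the work are solid. World frame = base frame: x ahead of the robot, y to its left, z up, the work surface at z = 0. Lengths are in m, angles in rad, forces in N, time in s.
With the tool pointing down it reaches from about 0.375 to 0.9 m from the base axis. Payload 3.1 kg.
Tool frame: the origin (TCP) lies between the finger pads; the fingertips stand 14 mm ahead of it and the grasp point (between the pads) lies 5 mm behind it; z points along the fingers, y is the line along which they close (so a half turn about z gives the same grasp; the last joint's range is limited). The gripper opens to 85 mm and grips with 20 to 120 N. Pads are 22 mm wide; open, the fingers measure 114 mm over their backs; the gripper's body (76 mm by 85 mm) begins 54 mm behind the grasp point. The pads swing forward as they close: fully open they stand 13 mm farther back than shut.
Start: joints at [0.97, 0.527, 1.433, -0, 1.181, -0.178], TCP at [0.256, 0.57, 0.245] pointing down, gripper open.
Joint ranges: [-3.08, 3.08], [-0.75, 2.2], [0.22, 2.44], [-1.43, 4.57], [0, 2.65], [-2.85, 2.85]. Speed limits (rad/s): [2.79, 2.79, 3.14, 3.14, 3.14, 3.14].

### API

Orientations are given as a 3x3 rotation matrix whose columns are the frame's x, y, z axes.
In Python, from plant import read_state, camera, camera_info, sign_off gives the robot as it stands.
- The arm moves only by the tool send_rows, never from a script. Its argument "commands" is text: rows parted by semicolons, each of 4 numbers parted by spaces: the shift along the world's x, y, z in m, then the turn about the world's z in degrees. In form: x y z twist; .... A call has exactly 8 rows; each row shifts and turns the commanded pose from where the row before left it; what a row does not reach is not made up. A row lasts 1/8 s, in which the tool goes at most 62.5 mm and 10.7 degrees, less where a joint would pass 70% of its speed; a pose out of reach is approached as far as the arm can. A call is refused whole if a number of a shift passes 0.0625 or a number of a turn 10.7, either way. A call with a gripper value outside its range is refused whole. "gripper" is the opening, from -1 (shut) to 1 (fully open), set as the call begins (left out, the last holds). The fingers move at their own pace and stop on an object; "squeeze" is the grip in N (left out, the last holds). Time passes only in rows, so rows that do not move let the fingers close, or fill a call up. It gives the time, the measured TCP pose, the force, the opening and the grip force at its end, in the units of the state.
- read_state(): the state, without advancing time (a new reading comes with each control period).
- camera(name): name is "side" or "top" or "wrist"; returns the picture (400x640x3 uint8, red, green, blue); there is no depth.
- camera_info(name): a dict with "K" (3x3 intrinsics, pixels), "R" (3x3) and "t" (3): a world point X has camera coordinates R X + t; the wrist camera has in their place "T_tool_cam" (4x4, takes a point from camera to tool coordinates, whose origin is the TCP and whose axes are the flange's). Camera axes: x right, y down, z forward; pixel columns grow to the right and rows downward; lengths in m; the calibration is good to about 2 mm. A picture is of the moment at which its call begins: read the wrist's pose just before it. camera_info takes no time and is no camera call.
- sign_off(): hands the job in; it is judged then, once.
The state is a dict: "clock": time; "qpos": joint angles; "qd": joint speeds; "tau": joint torques, N m; "tool_pos": TCP position; "tool_rot": TCP orientation; "force": force on the tool from outside, world axes, zero at the start; "moment": the same for the moment, N m; "opening": opening from 0.0 (shut) to 1.0 (fully open); "grip_force": force on a finger pad.
Only numpy, scipy, OpenCV 4.12 (cv2) and the standard library are available. Lean on these libraries where they do the work, as an engineer would, in place of code of your own. Each camera call takes 0.05 s, during which the arm holds its last target. There are 200 camera calls.

### The job

Close the shaker head for a run: lower the steel cover plate over the centre stud and the two dowel pins so that it lies on the vials. Set the wing nut on the stud, start it and let go of it, then take it afresh and turn it clockwise (seen from above) until it is tight and has pulled the plate down flush on the block. Let go, and leave the petri dish, timer and roll of tape where they are.

Things in the scene. Friction and masses are not known exactly. Their poses are not given: they have to be found in the camera images.
- shaker_head: Fixed white and aluminium shaker head, 118 (x) x 183 (y) x 60 mm. Origin: centre of its underside, on the worktop; z up, y along its long side. The flat top of its aluminium block is 60 mm up. A threaded stud rises on its z axis, and two dowel pins (10 mm across, 15 mm high, tapered tips) at x = +-36 mm, y = 0.
- stud_tip (a point): Tapered tip of the fixed steel centre stud, on the shaker head's z axis, 99.6 mm above its origin. Stud core 16 mm across; coarse double right-hand thread, 26 mm across, 26 mm descent per full turn clockwise from above.
- vials (a joint): How far the eight white vial caps are pressed down (m). At 0 they stand 3 mm proud of the block, on springs: they carry the plate and the loose nut 3 mm above the block (6 N). About 0.003 when the tightened nut has pulled the plate flush (8.5 N).
- cover: Loose steel cover plate, 100 (x) x 165 (y) x 8 mm, 0.3 kg, lying right side up. Origin: centre of its underside, z up. Holes: centre 30 mm across; two of 15 mm at x = +-36 mm, y = 0, for the pins. Fits either way round (half turn about z). Its origin is 63 mm above the shaker head's when it rests on the vials, 60 mm when flush.
- cover_rib (a point): Middle of the top of the plate's grip rib at its y = -73 mm, 32 mm above its underside; turns with the plate. An equal rib stands at y = +73 mm. Each rib is 56 mm long (along plate x), 11 mm thick (along y) and rises 24 mm from the plate's top face. One rib, gripped firmly (40 N or more) across its thickness, carries the plate.
- wing_nut: Loose black wing nut, 70 mm high, 0.1 kg, standing on its flange. Origin: centre of its underside, z up. Hub 48 mm across (flange 54), up to 37 mm; blind bore from below, 29 mm across (mouth 35), with two lugs along +-x, 12 mm up, that ride in the thread. Tight, its origin is 68 mm above the shaker head's and its x axis at about -70 (or 110) degrees from the shaker head's.
- nut_wings (a point): Middle of the top of the nut's wing blade, 70 mm above its underside. The upright blade is 62 mm long (along nut x), 11 mm thick (along y), from 37 to 70 mm: grip it across its thickness or, a quarter turn on, over its two ends. Half a turn about z is the same.
- nut_start (a point): The nut's origin point again, for the thread: set on the stud at any angle, the nut rests 73 to 86 mm above the shaker head's origin and needs 100 to 280 degrees clockwise (about 150 if its x axis starts at +80 degrees from the shaker head's). It sinks 0.072 mm per degree, meets the plate, turns about 75 degrees more to draw it flush, then stops hard and stays.
- centrifuge: Fixed teal bench centrifuge behind the plate, an obstacle. Origin: centre of its footprint, on the worktop. Its body reaches 245 mm forward (-x) of the origin, 215 mm to each side and 245 mm up; its open lid rises higher at the back only.
- petri_2: Loose petri dish, 90 mm across, 16 mm high, in front, between plate and shaker; a bystander. Origin: centre of its underside.
- tape_dispenser: Loose roll of tape lying flat, 54 mm across, 19 mm high, behind the shaker head; a bystander. Origin: centre of its underside.
- bench_timer: Loose bench timer, 66 x 66 x 17 mm, behind the nut; a bystander. Origin: centre of its underside.
Not all that is in view belongs to the job. Leave any purple look-alike of the wing_nut alone.

How it is judged:
On the way, in this order (a step that is already met when the one before it is completed fails the run):
1. the cover plate lies level on the vials, over stud and pins, let go of (horizontal distance between cover and shaker_head below 0.005 m and angle between the x axis of cover and the x axis of shaker_head, either way round below 0.1 rad and angle between cover's own z axis and vertical below 0.05 rad and z of cover in the frame of shaker_head below 0.0655 m and contact force between the fingers and cover below 0.1 N), for 0.2 s.
2. the wing nut sits on the stud's thread and is let go of, the plate not yet drawn flush (horizontal distance between each of cover, wing_nut and shaker_head below 0.005 m and angle between the x axis of cover and the x axis of shaker_head, either way round below 0.1 rad and angle between cover's own z axis and vertical below 0.05 rad and angle between wing_nut's own z axis and vertical below 0.12 rad and z of wing_nut in the frame of shaker_head below 0.09 m and z of cover in the frame of shaker_head above 0.0615 m and contact force between the fingers and wing_nut below 0.1 N), for 0.1 s.
At the end, for the whole second after the job is handed in: The plate lies over stud and pins (within 5 mm of centre, 0.1 rad), level, its underside within 1.0 mm of the block; the wing nut is upright on the stud, its underside within 2 mm of the plate's top as it lies flush, pressing on the plate with over 2 N; both at rest and let go of (horizontal distance between each of cover, wing_nut and shaker_head below 0.005 m and angle between the x axis of cover and the x axis of shaker_head, either way round below 0.1 rad and angle between cover's own z axis and vertical below 0.05 rad and angle between wing_nut's own z axis and vertical below 0.12 rad and z of cover in the frame of shaker_head below 0.061 m and z of wing_nut in the frame of shaker_head below 0.07 m and contact force between wing_nut and cover above 2 N and linear speed of each of cover, wing_nut below 0.02 m/s and contact force between the fingers and wing_nut below 0.1 N); the robot touches nothing.
It fails at once if the petri dish is pushed more than 25 mm (distance of petri_2 from where it was at the start of the episode above 0.025 m).
It fails at once if the roll of tape is pushed more than 25 mm (distance of tape_dispenser from where it was at the start of the episode above 0.025 m).
It fails at once if the timer is pushed more than 25 mm (distance of bench_timer from where it was at the start of the episode above 0.025 m).
It also fails if it takes over 72 s, if anything falls off the work surface, if the arm or the gripper's body presses on something with over 40 N, if the wrist force passes 120 N, or if a joint passes its speed limit or range.

## Working session

There is one attempt and no reset: what is moved stays moved. The work goes in short steps, Python scripts to look and compute and a tool call to move; the robot and the scene stay as the last step left them, time stands still between calls to the robot, and variables do not carry over. Pictures are saved under pics/ and viewed, at most 10 in all, crops included, and the job is handed in when it is done.

Besides the shell and the picture viewer there is one more tool, called after "Request:" by a JSON object that holds its "fn" and its "kwargs". send_rows: Moves the arm, as the interface text tells. Its arguments: {"type":"object","properties":{"commands":{"type":"string"},"gripper":{"type":"number"},"squeeze":{"type":"number"}},"required":["commands"]}

```bash
mkdir -p pics; ls; python3 - <<'E'
from plant import *
import cv2,numpy as np
s=read_state();print(s['clock'],s['tool_pos'],s['tool_rot'],s['opening'])
for n in ['top','side']:
    im=camera(n);cv2.imwrite(f'pics/{n}0.png',im[:,:,::-1]);i=camera_info(n);print(n,i)
print(camera_info('wrist'))
E
```

```text
pics
0.0 [0.2559984  0.5693968  0.24431827] [[-9.11945425e-01  4.10309526e-01 -1.27871818e-03]
 [ 4.10311306e-01  9.11943699e-01 -1.82269125e-03]
 [ 4.18251404e-04 -2.18686748e-03 -9.99997521e-01]] 1.0012815040059546
top {'K': array([[450.74114319,   0.        , 324.22161226],
       [  0.        , 450.74114319, 202.4396994 ],
       [  0.        ,   0.        ,   1.        ]]), 'R': array([[ 0.02275452, -0.99950246, -0.02184199],
       [-0.98794457, -0.01913434, -0.15362098],
       [ 0.15312661,  0.02507425, -0.98788842]]), 't': array([0.08527594, 0.55741149, 1.28685956])}
side {'K': array([[501.67974996,   0.        , 319.29549741],
       [  0.        , 501.67974996, 199.37732095],
       [  0.        ,   0.        ,   1.        ]]), 'R': array([[ 0.81792661, -0.57516915, -0.01328545],
       [-0.27343901, -0.36832277, -0.8885772 ],
       [ 0.50618886,  0.7304237 , -0.45853468]]), 't': array([-0.40772068,  0.2545042 ,  1.25663267])}
{'K': array([[285.15897457,   0.        , 318.60549521],
       [  0.        , 285.15897457, 200.48143279],
       [  0.        ,   0.        ,   1.        ]]), 'T_tool_cam': array([[ 2.09271506e-04, -9.59137944e-01, -2.82938792e-01,
         7.32989180e-02],
       [ 9.99998989e-01,  5.98594605e-04, -1.28954924e-03,
         1.31586778e-03],
       [ 1.40622124e-03, -2.82938236e-01,  9.59137100e-01,
        -1.28361714e-01],
       [ 0.00000000e+00,  0.00000000e+00,  0.00000000e+00,
         1.00000000e+00]])}
```

View pics/top0.png

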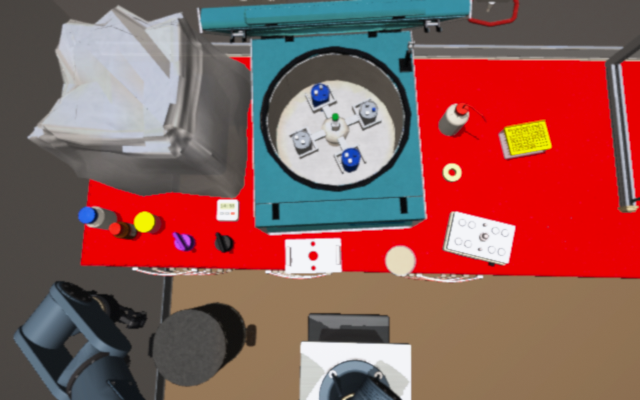

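View pics/side0.png

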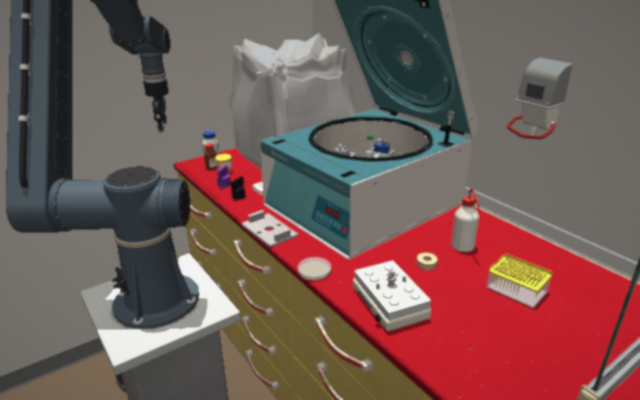

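The top view shows the black wing nut at (223,242), with a purple look-alike at (183,242). The plate is at (313,256), the petri dish at (400,261), the shaker at (480,237), the tape at (452,172) and the timer at (227,209). The black one fits the description, so I'll confirm it in a crop and measure roughly.

```bash
cat > h.py <<'E'
from plant import *
import cv2,numpy as np
def cam(n,s=None):
    i=camera_info(n)
    if n!='wrist': return i['K'],i['R'],i['t']
    s=s or read_state(); T=np.eye(4);T[:3,:3]=s['tool_rot'];T[:3,3]=s['tool_pos']
    M=np.linalg.inv(T@i['T_tool_cam']); return i['K'],M[:3,:3],M[:3,3]
def back(c,u,v,z):
    K,R,t=c; d=R.T@np.linalg.solve(K,[u,v,1.]); o=-R.T@t
    return o+d*(z-o[2])/d[2]
def proj(c,X):
    K,R,t=c; p=(np.atleast_2d(X)@R.T+t)@K.T; return p[:,:2]/p[:,2:]
E
python3 - <<'E'
from h import *
im=cv2.imread('pics/top0.png')
a=cv2.resize(im[200:285,160:360],(800,340),interpolation=cv2.INTER_CUBIC)
b=cv2.resize(im[200:275,380:530],(500,250),interpolation=cv2.INTER_CUBIC)
o=np.zeros((600,800,3),np.uint8);o[:340]=a;o[345:595,:500]=b;cv2.imwrite('pics/crop0.png',o)
c=cam('top')
for n,u,v,z in [('nut',223,242,.05),('plate',313,256,.008),('petri',400,261,.016),('shaker',480,237,.06),('stud',484,237,.0996),('tape',452,172,.019),('timer',227,209,.017)]: print(n,back(c,u,v,z).round(3))
E
```

```text
nut [0.432 0.389 0.05 ]
plate [0.399 0.128 0.008]
petri [ 0.39  -0.129  0.016]
shaker [ 0.462 -0.351  0.06 ]
stud [ 0.458 -0.35   0.1  ]
tape [ 0.66  -0.286  0.019]
timer [0.534 0.391 0.017]
```

View pics/crop0.png

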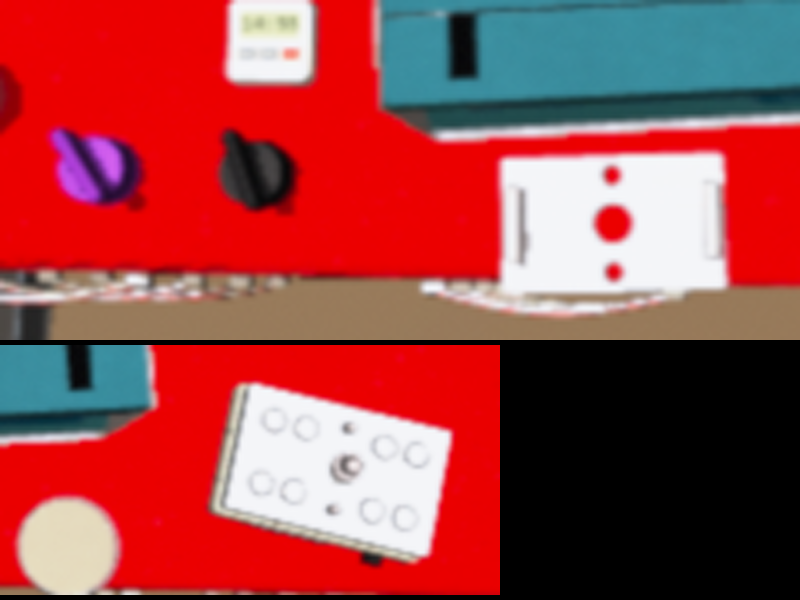

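The crop confirms the black wing nut at (224,242) in full-image pixels, with the purple look-alike to its left at about (184,242). The shaker is yawed about -13° and the plate is near 0°. I'll move over the plate's +y rib for a wrist look.

Request:
{"fn": "send_rows", "kwargs": {"commands": "0.018 -0.05 -0.008 3.4;0.018 -0.05 -0.008 3.4;0.018 -0.05 -0.008 3.4;0.018 -0.05 -0.008 3.4;0.018 -0.05 -0.008 3.4;0.018 -0.05 -0.008 3.4;0.018 -0.05 -0.008 3.4;0.008 -0.02 -0.004 1", "gripper": 1}}

```text
clock: 1.1
tool_pos: [0.3908, 0.1976, 0.1848]
tool_rot: [[-1.0, -0.008, -0.001], [-0.008, 1.0, -0.001], [0.001, -0.001, -1.0]]
force: [-0.6, 0.5, -0.0]
opening: 0.999
grip_force: 0.0
```

```bash
python3 - <<'E'
from h import *
s=read_state();print(s['clock'],s['tool_pos'],s['tool_rot'].round(3).tolist(),abs(s['qd']).max())
im=camera('wrist');cv2.imwrite('pics/w1.png',im[:,:,::-1])
import pickle;pickle.dump(s,open('w1.pkl','wb'))
E
```

```text
1.1 [0.39078723 0.19760178 0.18480996] [[-1.0, -0.008, -0.001], [-0.008, 1.0, -0.001], [0.001, -0.001, -1.0]] 0.511380658533169
```

View pics/w1.png

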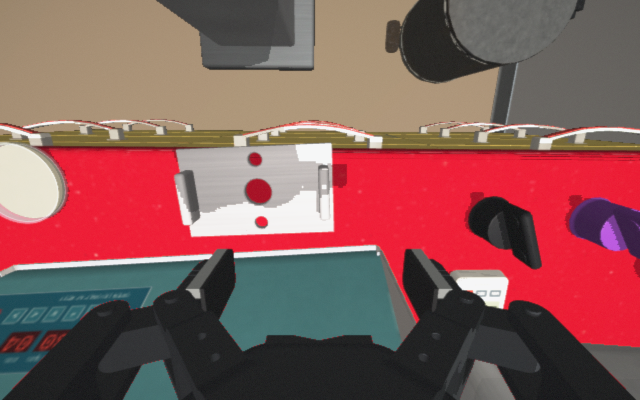

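The wrist view shows the plate's holes at (258,191), (255,159) and (262,222), with the right-hand (+y) rib at (323,192). The nut is at about (505,230) and the petri dish at (25,180).

```bash
python3 - <<'E'
from h import *
import pickle;s=pickle.load(open('w1.pkl','rb'));c=cam('wrist',s)
im=cv2.imread('pics/w1.png').astype(int)
m=((im[:,:,2]>im[:,:,1]+50)).astype(np.uint8)
n,l,st,ce=cv2.connectedComponentsWithStats(m)
P=[]
for k in range(1,n):
    if 230<ce[k][0]<290 and 145<ce[k][1]<232 and 30<st[k][4]<3000: P.append(back(c,*ce[k],.004));print(ce[k],st[k],P[-1])
d=P[-1]-P[0];print(np.linalg.norm(d),np.degrees(np.arctan2(d[1],d[0])))
for u,v in [(323,166),(328,166),(323,192),(317,219),(330,219),(330,166)]: print(u,v,back(c,u,v,.032).round(4))
th=np.arctan2(d[1],d[0]);o=(P[0]+P[-1])/2
for sg in (1,-1): print(o+sg*.073*np.array([-np.sin(th),np.cos(th),0]))
ct=cam('top');print(np.asarray(proj(ct,P)))
E
```

```text
[255.046875  158.6953125] [249 153  13  13 128] [0.36234485 0.12977643 0.004     ]
[258.38104839 190.43145161] [246 179  26  24 496] [0.39781335 0.1315658  0.004     ]
[261.51456311 220.80582524] [256 216  12  11 103] [0.43397482 0.13332359 0.004     ]
0.07171774067099482 2.8350087121912013
323 166 [0.365  0.2031 0.032 ]
328 166 [0.365  0.2081 0.032 ]
323 192 [0.3917 0.2034 0.032 ]
317 219 [0.421  0.1975 0.032 ]
330 219 [0.4209 0.2111 0.032 ]
330 166 [0.365 0.21  0.032]
[0.39454925 0.20446066 0.004     ]
[0.40177042 0.05863935 0.004     ]
[[312.03351281 268.40136589]
 [311.75468013 256.39724729]
 [311.4948712  244.25912985]]
```

The pin-hole spacing measures 71.7 mm against 72 expected, and the plate yaw is 2.8°. Next I'll look at the shaker from the same relative viewpoint, so calibration biases cancel.

Request:
{"fn": "send_rows", "kwargs": {"commands": "0 -0.06 0.012 -2;0 -0.06 0.012 -2;0 -0.06 0.012 -2;0 -0.06 0.012 -2;0 -0.06 0.012 -2;0.025 -0.06 0 -2;0.025 -0.06 0 -2;0.025 -0.06 0 -2"}}

```text
clock: 2.15
tool_pos: [0.4631, -0.2746, 0.2453]
tool_rot: [[-0.964, 0.268, 0.0], [0.268, 0.964, 0.0], [0.0, 0.001, -1.0]]
force: [0.8, 0.6, -0.6]
opening: 0.998
grip_force: 0.0
```

```bash
python3 - <<'E'
from h import *
import pickle
for k in range(4): camera('top')
s=read_state();print(s['clock'],s['tool_pos'],s['tool_rot'].round(3).tolist(),abs(s['qd']).max())
im=camera('wrist');cv2.imwrite('pics/w2.png',im[:,:,::-1])
pickle.dump(s,open('w2.pkl','wb'))
E
```

```text
2.35 [ 0.46242299 -0.27337493  0.24456625] [[-0.964, 0.267, -0.001], [0.267, 0.964, 0.002], [0.002, 0.001, -1.0]] 0.05784846412918056
```

View pics/w2.png

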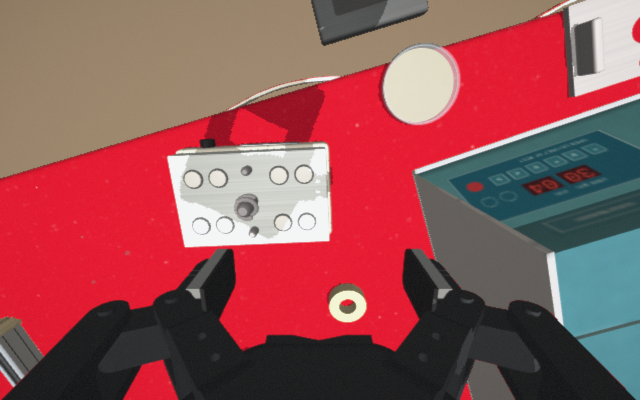

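The wrist view shows the shaker, with its vial caps between (192,179) and (307,221). The pins are at about (247,170) and (254,231), and the stud tip is near (245,209). I'll enlarge it to refine these.

```bash
python3 - <<'E'
from h import *
im=cv2.imread('pics/w2.png')[140:255,165:335]
cv2.imwrite('pics/c2.png',cv2.resize(im,(800,541),interpolation=cv2.INTER_CUBIC))
E
```

```text
(no output)
```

View pics/c2.png

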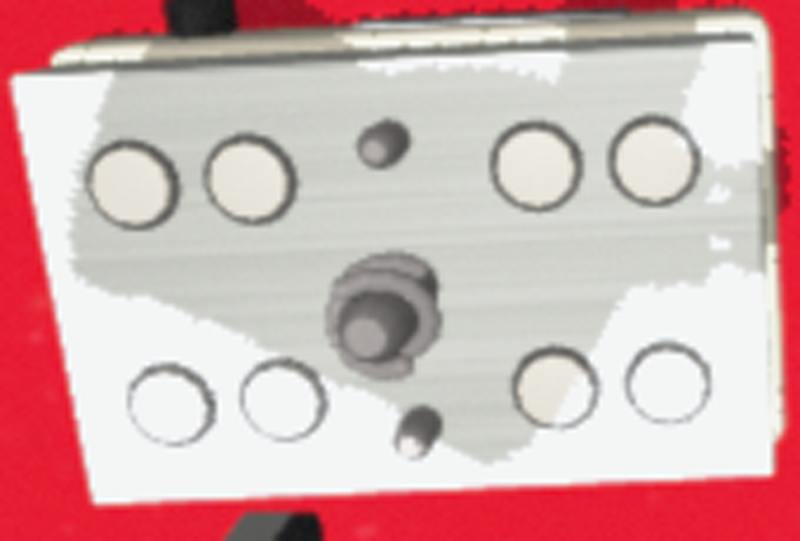

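```bash
python3 - <<'E'
from h import *
import pickle;s=pickle.load(open('w2.pkl','rb'));c=cam('wrist',s)
f=lambda p,z:back(c,(p[0]+.5)/4.706-.5+165,(p[1]+.5)/4.706-.5+140,z)
caps=[(130,184),(249,179),(537,166),(654,160),(170,405),(283,399),(555,387),(668,383)]
C=np.array([f(p,.063) for p in caps]);print(C.round(4).tolist(),'mean',C.mean(0))
x=(C[4:]-C[:4]).mean(0);y=(C[[2,3,6,7]]-C[[0,1,4,5]]).mean(0)
print('yaw',np.degrees(np.arctan2(x[1],x[0])),np.degrees(np.arctan2(-y[0],y[1])),np.linalg.norm(x),np.linalg.norm(y))
a,b=f((376,150),.074),f((411,441),.074);d=b-a;print('pins',(a+b)/2,np.linalg.norm(d),np.degrees(np.arctan2(d[1],d[0])))
print('stud',f((362,335),.0996))
B=np.array([f(p,.06) for p in [(12,74),(763,37),(773,474),(95,503)]]);print('block',B.round(4).tolist(),B.mean(0))
# top cam check
ct=cam('top');print(proj(ct,C))
E
```

```text
[[0.4185, -0.4052, 0.063], [0.4248, -0.3777, 0.063], [0.44, -0.3115, 0.063], [0.4459, -0.2846, 0.063], [0.4729, -0.4172, 0.063], [0.4789, -0.3897, 0.063], [0.4938, -0.3241, 0.063], [0.5002, -0.297, 0.063]] mean [ 0.45937237 -0.35087605  0.063     ]
yaw -12.727670219382679 -12.821499155454514 0.055518048636312836 0.09554432577331066
pins [ 0.45962377 -0.351164    0.074     ] 0.07084185434602962 -12.8694181614286
stud [ 0.45943589 -0.35196894  0.0996    ]
block [[0.3872, -0.423, 0.06], [0.4256, -0.2526, 0.06], [0.5319, -0.2786, 0.06], [0.4935, -0.4474, 0.06]] [ 0.45954749 -0.35040136  0.06      ]
[[499.92683758 252.522782  ]
 [490.09238044 250.06041248]
 [466.46228641 244.22051476]
 [456.92609757 241.92480896]
 [503.47585725 233.44825729]
 [493.68939414 231.1617135 ]
 [470.40185318 225.49537234]
 [460.82881853 223.07505907]]
```

The measurements agree: shaker centre (0.4595, -0.351), yaw -12.8°, from caps, pins, stud and block. Now I'll go back to the plate's +y rib.

Request:
{"fn": "send_rows", "kwargs": {"commands": "-0.022 0.06 -0.005 2.3;-0.023 0.06 -0.005 2.3;-0.023 0.06 -0.01 2.3;0 0.06 -0.015 2.3;0 0.06 -0.015 2.3;0 0.06 -0.02 2.3;0 0.06 -0.02 2.3;0 0.058 -0.02 2.2"}}

```text
clock: 3.4
tool_pos: [0.3944, 0.2005, 0.1363]
tool_rot: [[-0.999, -0.054, -0.0], [-0.054, 0.999, -0.0], [0.0, -0.0, -1.0]]
force: [1.3, -0.5, 0.3]
opening: 1.001
grip_force: 0.0
```

Request:
{"fn": "send_rows", "kwargs": {"commands": "0 0 -0.02 0;0 0 -0.01 0;0 0 0 0;0 0 0 0;0 0 0 0;0 0 0 0;0 0 0 0;0 0 0 0"}}

```text
clock: 4.4
tool_pos: [0.3967, 0.1977, 0.1065]
tool_rot: [[-0.999, -0.05, 0.0], [-0.05, 0.999, 0.0], [-0.0, 0.0, -1.0]]
force: [0.0, 0.3, 0.2]
opening: 1.0
grip_force: 0.0
```

```bash
python3 - <<'E'
from h import *
s=read_state();print(s['clock'],s['tool_pos'],np.degrees(np.arctan2(-s['tool_rot'][0,1],s['tool_rot'][1,1])),abs(s['qd']).max(),s['qpos'].round(2))
print('delta',np.array([.3945,.2045,.0245])-s['tool_pos'])
E
```

```text
4.4 [0.39672404 0.19772588 0.10652367] 2.860535990531053 0.001776039878980117 [ 0.21  0.54  2.    0.    0.6  -1.41]
delta [-0.00222404  0.00677412 -0.08202367]
```

Request:
{"fn": "send_rows", "kwargs": {"commands": "-0.0022 0.0068 -0.02 0;0 0 -0.02 0;0 0 -0.02 0;0 0 -0.015 0;0 0 -0.007 0;0 0 0 0;0 0 0 0;0 0 0 0"}}

```text
clock: 5.4
tool_pos: [0.3948, 0.2047, 0.025]
tool_rot: [[-0.999, -0.05, 0.001], [-0.05, 0.999, 0.0], [-0.001, 0.0, -1.0]]
force: [-0.5, 0.1, -0.0]
opening: 1.001
grip_force: 0.0
```

Request:
{"fn": "send_rows", "kwargs": {"commands": "0 0 0 0;0 0 0 0;0 0 0 0;0 0 0 0;0 0 0 0;0 0 0 0;0 0 0 0;0 0 0 0", "gripper": -1, "squeeze": 80}}

```text
clock: 6.4
tool_pos: [0.3944, 0.2045, 0.0247]
tool_rot: [[-0.999, -0.05, 0.0], [-0.05, 0.999, -0.0], [-0.0, -0.0, -1.0]]
force: [-0.4, -1.0, 5.7]
opening: 0.108
grip_force: 78.9
```

Gripped: 79 N at an opening that fits the rib. Lift and carry.

Request:
{"fn": "send_rows", "kwargs": {"commands": "0 0 0.02 0;0 0 0.04 0;0 0 0.045 0;0 -0.02 0.035 0;0 -0.04 0.006 0;0 -0.05 0 0;0 -0.05 0 0;0 -0.05 0 0"}}

```text
clock: 7.4
tool_pos: [0.3938, -0.0065, 0.1701]
tool_rot: [[-0.999, -0.05, -0.001], [-0.05, 0.999, 0.001], [0.001, 0.001, -1.0]]
force: [0.4, -0.7, -3.5]
opening: 0.108
grip_force: 78.5
```

Request:
{"fn": "send_rows", "kwargs": {"commands": "0 -0.05 0 0;0 -0.05 0 0;0 -0.05 0 0;0 -0.05 0 0;0.015 -0.04 0 -3;0.025 -0.03 0 -4;0.025 -0.0043 0 -4.7;0.0162 0 0 -4"}}

```text
clock: 8.4
tool_pos: [0.476, -0.2799, 0.1692]
tool_rot: [[-0.974, 0.226, -0.001], [0.226, 0.974, 0.002], [0.002, 0.001, -1.0]]
force: [0.2, 0.2, -3.7]
opening: 0.108
grip_force: 78.6
```

Request:
{"fn": "send_rows", "kwargs": {"commands": "0 0 0 0;0 0 0 0;0 0 0 0;0 0 0 0;0 0 -0.01 0;0 0 -0.01 0;0 0 0 0;0 0 0 0"}}

```text
clock: 9.4
tool_pos: [0.4757, -0.2797, 0.1502]
tool_rot: [[-0.975, 0.222, -0.0], [0.222, 0.975, 0.0], [0.0, 0.0, -1.0]]
force: [-0.0, 0.2, -3.0]
opening: 0.112
grip_force: 78.7
```

```bash
python3 - <<'E'
from h import *
import pickle
s=read_state();print(s['clock'],s['tool_pos'],s['tool_rot'].round(4).tolist(),np.degrees(np.arctan2(-s['tool_rot'][0,1],s['tool_rot'][1,1])),abs(s['qd']).max(),s['qpos'].round(2),s['opening'],s['force'],s['moment'])
im=camera('wrist')[:,:,::-1];im2=camera('top')[:,:,::-1];im3=camera('side')[:,:,::-1]
cv2.imwrite('pics/t3.png',im2);cv2.imwrite('pics/w3.png',im);cv2.imwrite('pics/s3.png',im3)
pickle.dump(s,open('w3.pkl','wb'))
o=np.zeros((600,800,3),np.uint8)
o[:300,:480]=cv2.resize(im,(480,300));o[300:,:500]=cv2.resize(im2[195:270,420:545],(500,300),interpolation=2);o[:300,480:]=cv2.resize(im3[220:340,320:448],(320,300),interpolation=2)
cv2.imwrite('pics/m3.png',o)
E
```

```text
9.4 [ 0.47566839 -0.2797051   0.15019354] [[-0.9751, 0.2219, -0.0003], [0.2219, 0.9751, 0.0002], [0.0003, 0.0001, -1.0]] -12.822378279060402 0.007809908524492512 [-0.73  0.56  1.71 -0.    0.87 -2.08] 0.11218114163966272 [-0.03475033  0.21554225 -3.01158402] [ 0.17835084 -0.07859551 -0.02239344]
```

View pics/m3.png

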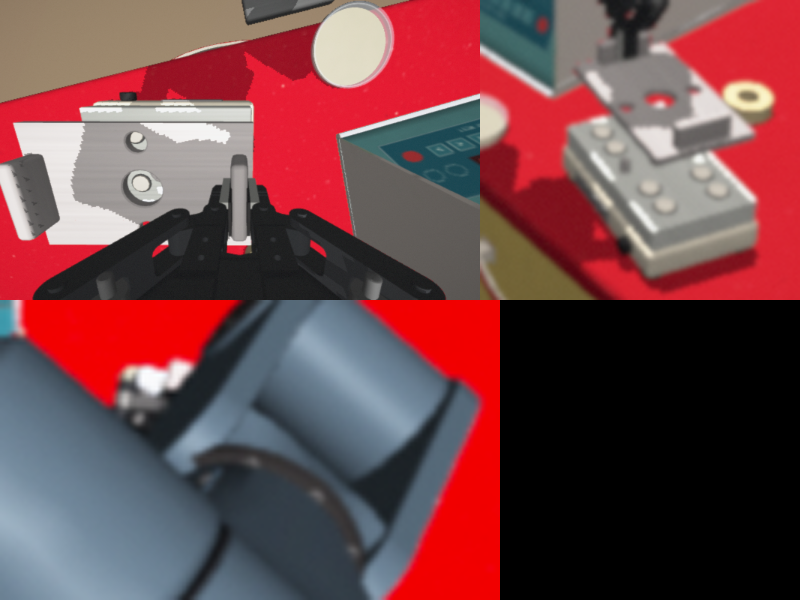

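The plate hangs nearly level over the shaker. The -x pin hole is at about (181,187) and the centre hole at about (191,247) in wrist-picture pixels. I'll check the sag and hand position against the model numerically.

```bash
python3 - <<'E'
from h import *
import pickle;from scipy.optimize import least_squares
s=pickle.load(open('w3.pkl','rb'));c=cam('wrist',s)
im=cv2.imread('pics/w3.png').astype(int)
red=(im[:,:,2]>im[:,:,1]+60)
# left edge pts (u at row) & top edge pts (v at col) of plate
L=[]
for v in list(range(172,200,4))+list(range(290,318,4)):
    r=np.where(~red[v,:140])[0]; L.append((r[0],v))
Tp=[]
print('left',L)
g=im.sum(2)
for u in range(40,100,10): 
    col=red[:250,u]; r=np.where(~col)[0]; r=r[r>130]; Tp.append((u,r[0]))
print('top',Tp)
def pts(P,d):  # sag d about tool x at rib, plus x-offset
    dx,dy,dz,roll,yaw=d; P=np.array(P,float)-[0,.073,.0247]
    cr,sr=np.cos(roll),np.sin(roll); Rr=np.array([[1,0,0],[0,cr,-sr],[0,sr,cr]])
    a=np.radians(-12.82)+yaw; Rz=np.array([[np.cos(a),-np.sin(a),0],[np.sin(a),np.cos(a),0],[0,0,1]])
    return (P@Rr.T+[dx,dy,dz])@Rz.T+s['tool_pos']
f=lambda P,d:proj(c,pts(P,d))
Q=[[-.05,-.0825,.008],[.05,-.0825,.008],[-.05,-.0825,0],[.05,-.0825,0],[0,0,.008],[-.036,0,.008],[-.05,.0825,.008]]
for r in (0,.02,.04,.06): print(r,f(Q,[0,0,0,r,0]).round(1).tolist())
cv2.imwrite('pics/c4.png',cv2.resize(im[130:345,0:340].astype(np.uint8),(800,506),interpolation=2))
E
```

```text
left [(np.int64(20), 172), (np.int64(21), 176), (np.int64(22), 180), (np.int64(24), 184), (np.int64(25), 188), (np.int64(26), 192), (np.int64(27), 196), (np.int64(16), 290), (np.int64(17), 294), (np.int64(19), 298), (np.int64(20), 302), (np.int64(21), 306), (np.int64(23), 310), (np.int64(24), 314)]
top [(40, np.int64(162)), (50, np.int64(162)), (60, np.int64(162)), (70, np.int64(162)), (80, np.int64(162)), (90, np.int64(162))]
0 [[11.9, 163.3], [61.6, 326.5], [27.2, 161.0], [72.5, 317.6], [186.0, 252.2], [177.0, 189.9], [334.6, 163.4]]
0.02 [[18.7, 162.4], [66.5, 323.0], [33.7, 160.1], [77.3, 314.4], [187.7, 251.0], [178.9, 189.3], [335.2, 163.5]]
0.04 [[25.4, 161.5], [71.4, 319.6], [40.1, 159.3], [82.0, 311.3], [189.5, 249.9], [180.9, 188.6], [335.9, 163.6]]
0.06 [[31.9, 160.6], [76.2, 316.3], [46.3, 158.5], [86.6, 308.3], [191.3, 248.8], [182.9, 188.0], [336.6, 163.6]]
```

View pics/c4.png

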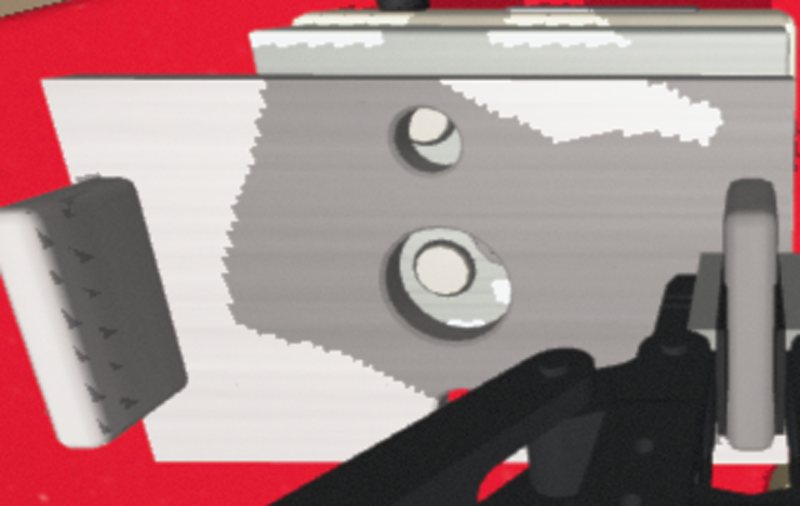

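The plate sags about 1° and sits as modelled: corners at (18,163) and (66,326), holes within 2 px of prediction. Lowering over the stud while watching the force.

Request:
{"fn": "send_rows", "kwargs": {"commands": "0 -0.0005 -0.008 0;0 0 -0.01 0;0 0 -0.01 0;0 0 -0.008 0;0 0 -0.004 0;0 0 -0.004 0;0 0 -0.004 0;0 0 0 0"}}

```text
clock: 10.55
tool_pos: [0.4755, -0.2801, 0.1022]
tool_rot: [[-0.975, 0.222, -0.0], [0.222, 0.975, 0.0], [0.0, 0.0, -1.0]]
force: [0.0, 0.7, -2.4]
opening: 0.111
grip_force: 78.5
```

Request:
{"fn": "send_rows", "kwargs": {"commands": "0 0 -0.002 0;0 0 -0.002 0;0 0 -0.002 0;0 0 -0.002 0;0 0 -0.002 0;0 0 -0.001 0;0 0 0 0;0 0 0 0"}}

```text
clock: 11.55
tool_pos: [0.4757, -0.2802, 0.0915]
tool_rot: [[-0.975, 0.222, 0.0], [0.222, 0.975, -0.0], [-0.0, -0.0, -1.0]]
force: [-0.2, 0.7, -3.0]
opening: 0.108
grip_force: 78.7
```

Request:
{"fn": "send_rows", "kwargs": {"commands": "0 0 -0.001 0;0 0 -0.001 0;0 0 -0.001 0;0 0 -0.001 0;0 0 0 0;0 0 0 0;0 0 0 0;0 0 0 0"}}

```text
clock: 12.55
tool_pos: [0.4757, -0.2801, 0.0877]
tool_rot: [[-0.975, 0.222, 0.0], [0.222, 0.975, -0.0], [-0.0, -0.0, -1.0]]
force: [-1.3, 1.2, 3.4]
opening: 0.112
grip_force: 79.4
```

Request:
{"fn": "send_rows", "kwargs": {"commands": "0 0 0 0;0 0 0 0;0 0 0 0;0 0 0 0;0 0 0.005 0;0 0 0.02 0;0 0 0.04 0;0 0 0.05 0", "gripper": -0.2}}

```text
clock: 13.55
tool_pos: [0.4751, -0.2797, 0.203]
tool_rot: [[-0.975, 0.222, -0.002], [0.222, 0.975, 0.002], [0.002, 0.001, -1.0]]
force: [1.4, -0.2, 0.1]
opening: 0.397
grip_force: 0.0
```

```bash
python3 - <<'E'
from h import *
import pickle
s=read_state();print(s['clock'],s['tool_pos'],s['force'],s['opening'])
im=camera('wrist')[:,:,::-1];cv2.imwrite('pics/w5.png',im);pickle.dump(s,open('w5.pkl','wb'))
im3=camera('side')[:,:,::-1];cv2.imwrite('pics/s5.png',im3)
o=np.zeros((600,800,3),np.uint8)
o[:360,:576]=cv2.resize(im,(576,360));o[360:,:360]=cv2.resize(im3[240:340,330:480],(360,240),interpolation=2)
cv2.imwrite('pics/m5.png',o)
E
```

```text
13.55 [ 0.47505931 -0.27972774  0.20303195] [ 1.4402518  -0.15904354  0.14241958] 0.3972054843331708
```

View pics/m5.png

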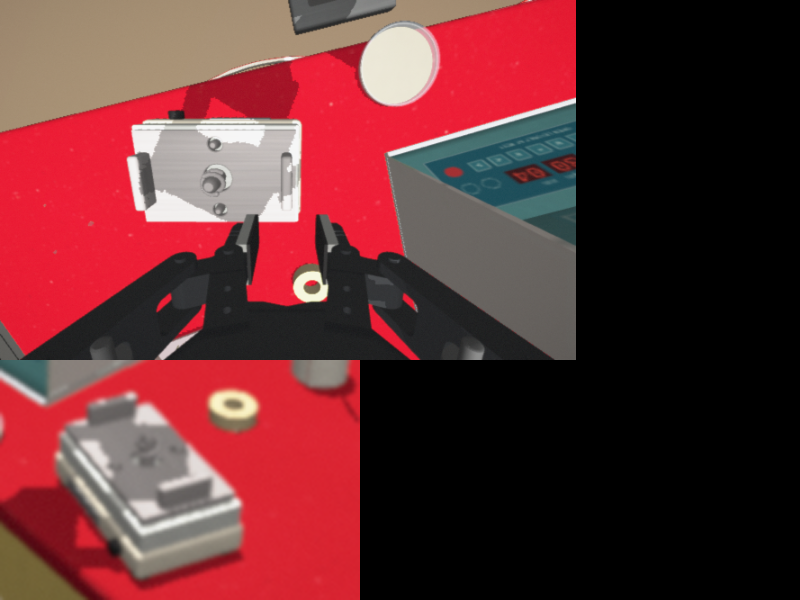

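The plate lies over the stud and pins: centre hole at about (238,200) with the stud through it, and both pins at about (238,160) and (244,232). The side view shows it level. Now to the nut, passing in front of the centrifuge.

Request:
{"fn": "send_rows", "kwargs": {"commands": "-0.03 0 0 2;-0.03 0.02 0 2;-0.025 0.05 0 2;0 0.06 0 2;0 0.06 0 2;0 0.06 0 2;0 0.06 0 2;0 0.06 0 2", "gripper": 1}}

```text
clock: 14.65
tool_pos: [0.3904, 0.0916, 0.2024]
tool_rot: [[-0.998, -0.056, 0.001], [-0.056, 0.998, -0.0], [-0.001, -0.0, -1.0]]
force: [-0.1, 0.1, 0.1]
opening: 1.001
grip_force: 0.0
```

Request:
{"fn": "send_rows", "kwargs": {"commands": "0 0.06 0 3;0 0.06 0 3;0 0.06 0 3;0 0.06 0 3;0.01 0.04 0 3;0.015 0.015 0 4;0.015 0 0 3;0 0 0 0.8"}}

```text
clock: 15.65
tool_pos: [0.4311, 0.3849, 0.2019]
tool_rot: [[-0.899, -0.438, -0.0], [-0.438, 0.899, -0.0], [0.0, -0.0, -1.0]]
force: [0.1, -0.2, -0.4]
opening: 0.996
grip_force: 0.0
```

```bash
python3 - <<'E'
from h import *
import pickle
for k in range(3): camera('top')
s=read_state();print(s['clock'],s['tool_pos'],np.degrees(np.arctan2(-s['tool_rot'][0,1],s['tool_rot'][1,1])),abs(s['qd']).max())
im=camera('wrist')[:,:,::-1];cv2.imwrite('pics/w6.png',im);pickle.dump(s,open('w6.pkl','wb'))
c=cam('wrist',s)
p=proj(c,[[.432,.389,.035]])[0];print(p)
u,v=int(p[0]),int(p[1]);u0=max(0,u-80);v0=max(0,v-60);print(u0,v0)
cr=im[v0:v0+150,u0:u0+200];cv2.imwrite('pics/c6.png',cv2.resize(np.clip(cr.astype(int)*2,0,255).astype(np.uint8),(800,600),interpolation=2))
E
```

```text
15.8 [0.42969433 0.38426742 0.20208499] 25.924787723758925 0.005781169605759481
[320.09997222 190.98726856]
240 130
```

View pics/c6.png

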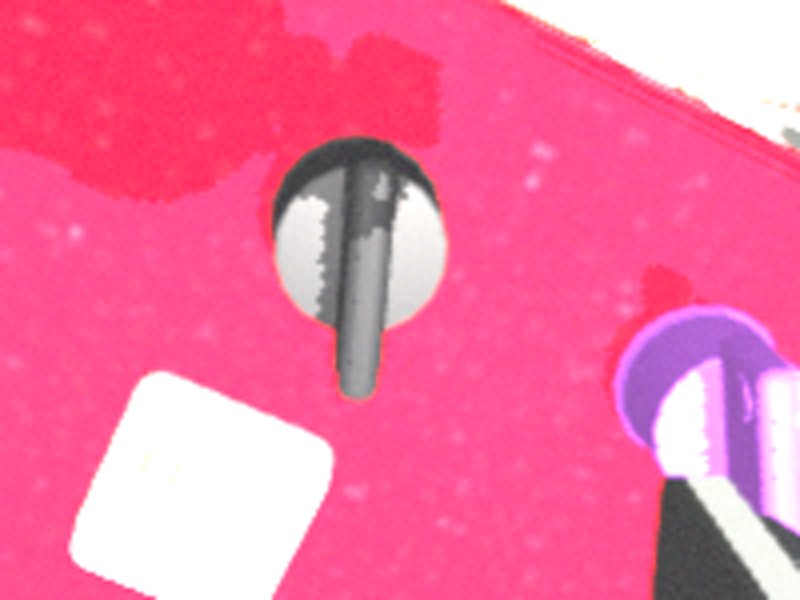

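The crop shows the black nut's hub centred at crop (361,245), i.e. wrist pixel (330,191). Its blade runs nearly along the tool x axis, with its end at (358,395). The timer and the purple nut are clear of it. I'll fit a silhouette model to it.

```bash
python3 - <<'E'
from h import *
import pickle;from scipy.optimize import minimize
s=pickle.load(open('w6.pkl','rb'));c=cam('wrist',s)
im=cv2.imread('pics/w6.png').astype(int)
m=((im[:,:,2]-im[:,:,1]<40)&(im[:,:,0]-im[:,:,1]<25)&(im.max(2)<140)).astype(np.uint8)
roi=np.zeros_like(m);roi[160:232,300:358]=1;m&=roi
n,l,st,ce=cv2.connectedComponentsWithStats(m);k=1+st[1:,4].argmax();m=(l==k).astype(np.uint8);print(st[k],ce[k])
S=8;M=cv2.resize(m,None,fx=S,fy=S,interpolation=cv2.INTER_LINEAR) if 0 else np.kron(m[150:240,290:370],np.ones((S,S),np.uint8))
t=np.linspace(0,2*np.pi,60)
cyl=lambda r,a,b:np.array([[r*np.cos(q),r*np.sin(q),z] for z in(a,b) for q in t])
parts=[cyl(.027,0,.004),cyl(.024,0,.037),np.array([[x,y,z] for x in(-.031,.031) for y in(-.0055,.0055) for z in(.037,.070)])]
def ren(p):
    a=np.radians(p[2]*10);R=np.array([[np.cos(a),-np.sin(a),0],[np.sin(a),np.cos(a),0],[0,0,1]])
    o=np.zeros_like(M)
    for P in parts:
        q=(proj(c,P@R.T+[p[0]/100,p[1]/100,0])-[290,150]+.5)*S
        cv2.fillConvexPoly(o,cv2.convexHull(q.astype(np.float32)).round().astype(np.int32),1)
    return o
def f(p): o=ren(p);return 1-(o&M).sum()/(o|M).sum()
b=min((minimize(f,[43.2,38.9,y],method='Nelder-Mead',options=dict(initial_simplex=np.array([[43.2,38.9,y],[44,38.9,y],[43.2,39.7,y],[43.2,38.9,y+.6]]))) for y in(2.2,2.6,3.0)),key=lambda r:r.fun)
print(b.x/[100,100,.1],b.fun)
print('delta',b.x[:2]/100-s['tool_pos'][:2])
E
```

```text
[ 308  164   44   66 1843] [329.09224091 191.04015193]
[ 0.42990567  0.3979114  26.42595448] 0.1414754934090744
delta [0.00021134 0.01364397]
```

```bash
python3 - <<'E'
from h import *
import pickle;from scipy.optimize import minimize
s=pickle.load(open('w6.pkl','rb'));c=cam('wrist',s)
im=cv2.imread('pics/w6.png').astype(int)
m=(im[:,:,2]<1.6*im[:,:,1]+15).astype(np.uint8)
roi=np.zeros_like(m);roi[155:235,300:360]=1;m&=roi
n,l,st,ce=cv2.connectedComponentsWithStats(m);k=1+st[1:,4].argmax();m=(l==k).astype(np.uint8);print(st[k],ce[k])
S=8;M=np.kron(m[150:240,290:370],np.ones((S,S),np.uint8))
t=np.linspace(0,2*np.pi,60)
cyl=lambda r,a,b:np.array([[r*np.cos(q),r*np.sin(q),z] for z in(a,b) for q in t])
parts=[cyl(.027,0,.004),cyl(.024,0,.037),np.array([[x,y,z] for x in(-.031,.031) for y in(-.0055,.0055) for z in(.037,.070)])]
def ren(p):
    a=np.radians(p[2]*10);R=np.array([[np.cos(a),-np.sin(a),0],[np.sin(a),np.cos(a),0],[0,0,1]])
    o=np.zeros_like(M)
    for P in parts:
        q=(proj(c,P@R.T+[p[0]/100,p[1]/100,0])-[290,150]+.5)*S
        cv2.fillConvexPoly(o,cv2.convexHull(q.astype(np.float32)).round().astype(np.int32),1)
    return o
def f(p): o=ren(p);return 1-(o&M).sum()/(o|M).sum()
b=min((minimize(f,[43.,39.8,y],method='Nelder-Mead',options=dict(initial_simplex=np.array([[43.,39.8,y],[43.5,39.8,y],[43,40.3,y],[43.,39.8,y+.6]]))) for y in(2.2,2.6,3.0)),key=lambda r:r.fun)
print(b.x/[100,100,.1],b.fun)
o=ren(b.x)
for r in range(4,80*8,48): print(r/8+150,[ (np.where(a[r])[0][[0,-1]]/8+290).round(1).tolist() if a[r].any() else None for a in (M,o)])
E
```

```text
[ 308  164   44   66 1868] [329.17237687 191.15417559]
[ 0.42944421  0.39797962 25.24041778] 0.13032466540031873
150.5 [None, None]
156.5 [None, None]
162.5 [None, None]
168.5 [[316.0, 341.9], [313.2, 343.4]]
174.5 [[311.0, 346.9], [308.4, 348.2]]
180.5 [[308.0, 348.9], [306.0, 350.6]]
186.5 [[308.0, 350.9], [305.4, 351.2]]
192.5 [[309.0, 351.9], [306.2, 351.8]]
198.5 [[310.0, 350.9], [307.4, 351.0]]
204.5 [[313.0, 347.9], [310.0, 348.2]]
210.5 [[320.0, 339.9], [315.6, 342.4]]
216.5 [[324.0, 334.9], [323.8, 335.8]]
222.5 [[324.0, 333.9], [323.8, 335.5]]
228.5 [[326.0, 332.9], [324.0, 335.4]]
```

```bash
python3 - <<'E'
from h import *
import pickle
s=pickle.load(open('w6.pkl','rb'));c=cam('wrist',s)
a=np.radians(26);ex=np.array([np.cos(a),np.sin(a),0]);ey=np.array([-ex[1],ex[0],0])
for o in ([.4294,.398,0],[.4299,.3979,0]):
    o=np.array(o);t=np.linspace(0,6.28,90)[:,None]
    print('end',proj(c,[o+.031*ex+[0,0,.07]]),'flange top v',proj(c,o+.027*(np.cos(t)*ex+np.sin(t)*ey))[:,1].min(),'hub v',[f(proj(c,o+.024*(np.cos(t)*ex+np.sin(t)*ey)+[0,0,.037])[:,1]) for f in (min,max)],'hub u',[f(proj(c,o+.024*(np.cos(t)*ex+np.sin(t)*ey)+[0,0,.037])[:,0]) for f in (min,max)], 'fl u',[f(proj(c,o+.027*(np.cos(t)*ex+np.sin(t)*ey)+[0,0,.0])[:,0]) for f in (min,max)])
ct=cam('top')
im=cv2.imread('pics/w6.png');print(im[225:234,329].tolist(),im[160:168,329].tolist(),im[208:220,316].tolist(),im[208:220,342].tolist())
E
```

```text
end [[329.64013888 231.94853522]] flange top v 162.33490645572206 hub v [np.float64(170.61659506748583), np.float64(214.24958917659438)] hub u [np.float64(306.2374210049454), np.float64(351.3372467523094)] fl u [np.float64(305.0183397759511), np.float64(350.4388638990296)]
end [[329.32205977 232.33163196]] flange top v 162.6830844359519 hub v [np.float64(171.0022594404506), np.float64(214.60250675463115)] hub u [np.float64(305.95230688361096), np.float64(351.0347371898275)] fl u [np.float64(304.7634942226856), np.float64(350.16833438009047)]
[[81, 80, 80], [83, 83, 84], [84, 83, 83], [82, 80, 80], [72, 69, 90], [73, 58, 194], [74, 44, 247], [72, 41, 247], [73, 41, 247]] [[51, 28, 215], [57, 33, 217], [57, 38, 213], [48, 36, 140], [44, 42, 62], [41, 40, 40], [34, 35, 34], [33, 33, 33]] [[85, 80, 146], [72, 48, 243], [73, 40, 247], [72, 41, 247], [74, 42, 247], [72, 39, 247], [72, 39, 247], [74, 41, 247], [74, 42, 247], [76, 44, 247], [77, 45, 247], [73, 41, 247]] [[105, 105, 109], [90, 87, 162], [76, 50, 247], [76, 43, 247], [76, 42, 247], [77, 47, 247], [74, 41, 247], [76, 43, 247], [76, 43, 247], [73, 42, 247], [74, 41, 247], [71, 38, 247]]
```

Request:
{"fn": "send_rows", "kwargs": {"commands": "-0.0009 0.0138 -0.02 0;0 0 -0.03 0;0 0 -0.035 0;0 0 -0.03 0;0 0 -0.02 0;0 0 -0.011 0;0 0 0 0;0 0 0 0"}}

```text
clock: 16.85
tool_pos: [0.4301, 0.3991, 0.057]
tool_rot: [[-0.899, -0.438, 0.001], [-0.438, 0.899, 0.001], [-0.001, 0.0, -1.0]]
force: [-0.0, 0.3, -0.8]
opening: 1.004
grip_force: 0.0
```

Request:
{"fn": "send_rows", "kwargs": {"commands": "0 0 0 0;0 0 0 0;0 0 0 0;0 0 0 0;0 0 0 0;0 0 0 0;0 0 0 0;0 0 0 0", "gripper": -1, "squeeze": 60}}

```text
clock: 17.85
tool_pos: [0.4299, 0.3986, 0.0566]
tool_rot: [[-0.899, -0.438, 0.0], [-0.438, 0.899, 0.0], [-0.0, -0.0, -1.0]]
force: [0.4, -0.9, 2.2]
opening: 0.119
grip_force: 59.7
```

The nut is gripped (60 N, opening fits the blade). Carry it to the stud, turning it to the starting angle.

Request:
{"fn": "send_rows", "kwargs": {"commands": "0 0 0.02 0;0 0 0.045 0;-0.02 -0.03 0.05 -10;-0.02 -0.05 0.02 -10;0 -0.06 0 -10;0 -0.06 0 -10;0 -0.06 0 -10;0 -0.06 0 -10"}}

```text
clock: 18.85
tool_pos: [0.3894, 0.077, 0.1915]
tool_rot: [[-0.826, 0.564, 0.0], [0.564, 0.826, 0.0], [-0.0, 0.0, -1.0]]
force: [1.5, 0.0, -0.6]
opening: 0.12
grip_force: 59.3
```

Request:
{"fn": "send_rows", "kwargs": {"commands": "0 -0.06 0 -10;0 -0.06 0 -10;0 -0.06 0 -10;0 -0.06 0 -10;0 -0.06 0 -10;0.02 -0.06 0 -10;0.025 -0.05 0 -10;0.02 -0.01 0 -8.7"}}

```text
clock: 19.85
tool_pos: [0.4554, -0.3448, 0.1911]
tool_rot: [[0.395, 0.919, 0.002], [0.919, -0.395, -0.002], [-0.001, 0.002, -1.0]]
force: [-0.3, 0.9, -1.5]
opening: 0.119
grip_force: 59.3
```

Request:
{"fn": "send_rows", "kwargs": {"commands": "0 0 0 0;0 0 0 0;0 0 0 0;0 0 0 0;0 0 0 0;0 0 0 0;0 0 0 0;0 0 0 0"}}

```text
clock: 20.85
tool_pos: [0.4545, -0.3407, 0.1914]
tool_rot: [[0.386, 0.922, -0.0], [0.922, -0.386, 0.0], [0.0, -0.0, -1.0]]
force: [-0.3, -0.2, -1.6]
opening: 0.118
grip_force: 59.2
```

```bash
python3 - <<'E'
from h import *
import pickle
s=read_state();print(s['clock'],s['tool_pos'],np.degrees(np.arctan2(-s['tool_rot'][0,1],s['tool_rot'][1,1])),abs(s['qd']).max(),s['qpos'].round(2),s['force'],s['opening'])
im=camera('wrist')[:,:,::-1];cv2.imwrite('pics/w7.png',im);pickle.dump(s,open('w7.pkl','wb'))
cv2.imwrite('pics/s7.png',camera('side')[:,:,::-1])
E
```

```text
20.85 [ 0.45452285 -0.34071408  0.19143979] -112.72761182675399 0.001406813526645267 [-0.84  0.52  1.63 -0.    0.99 -0.44] [-0.28789141 -0.16949597 -1.6027752 ] 0.1183628843814206
```

Request:
{"fn": "send_rows", "kwargs": {"commands": "0.0045 -0.0113 0 0;0 0 -0.01 0;0 0 -0.012 0;0 0 -0.01 0;0 0 -0.006 0;0 0 -0.004 0;0 0 -0.004 0;0 0 -0.002 0"}}

```text
clock: 21.95
tool_pos: [0.4596, -0.3523, 0.1437]
tool_rot: [[0.386, 0.922, 0.001], [0.922, -0.386, -0.001], [-0.0, 0.002, -1.0]]
force: [1.1, -0.9, 0.2]
opening: 0.121
grip_force: 59.5
```

Request:
{"fn": "send_rows", "kwargs": {"commands": "0 0 -0.001 0;0 0 -0.001 0;0 0 -0.001 0;0 0 -0.001 0;0 0 0 0;0 0 0 0;0 0 0 0;0 0 0 0"}}

```text
clock: 22.95
tool_pos: [0.4595, -0.3525, 0.1396]
tool_rot: [[0.386, 0.922, 0.001], [0.922, -0.386, -0.001], [-0.001, 0.002, -1.0]]
force: [3.1, -1.9, -1.2]
opening: 0.118
grip_force: 59.3
```

Request:
{"fn": "send_rows", "kwargs": {"commands": "0.0004 -0.0003 -0.001 0;0 0 -0.001 0;0 0 -0.001 0;0 0 -0.001 0;0 0 -0.0005 0;0 0 0 0;0 0 0 0;0 0 0 0"}}

```text
clock: 23.95
tool_pos: [0.4596, -0.3525, 0.1349]
tool_rot: [[0.386, 0.922, 0.0], [0.922, -0.386, -0.0], [-0.0, 0.001, -1.0]]
force: [4.5, -3.7, 1.1]
opening: 0.116
grip_force: 59.5
```

Light contact, near the expected thread height. Start it 30° clockwise, then let go.

Request:
{"fn": "send_rows", "kwargs": {"commands": "0.0005 -0.0004 -0.0005 0;0 0 -0.0004 -5;0 0 -0.0004 -5;0 0 -0.0004 -5;0 0 -0.0004 -5;0 0 -0.0004 -5;0 0 -0.0004 -5;0 0 0 0"}}

```text
clock: 24.95
tool_pos: [0.4597, -0.3523, 0.1316]
tool_rot: [[0.795, 0.607, -0.001], [0.607, -0.795, 0.001], [-0.0, -0.001, -1.0]]
force: [4.0, -2.1, -0.7]
opening: 0.122
grip_force: 59.3
```

Request:
{"fn": "send_rows", "kwargs": {"commands": "0 0 0 0;0 0 0 0;0 0 0 0;0 0 0 0;0 0 0 0;0 0 0 0;0 0 0 0;0 0 0 0", "gripper": 0}}

```text
clock: 25.95
tool_pos: [0.4599, -0.3527, 0.1321]
tool_rot: [[0.796, 0.606, -0.0], [0.606, -0.796, -0.0], [-0.0, 0.0, -1.0]]
force: [0.2, -0.5, 0.1]
opening: 0.501
grip_force: 0.0
```

```bash
python3 - <<'E'
from h import *
import pickle
s=read_state();print(s['clock'],s['tool_pos'],np.degrees(np.arctan2(-s['tool_rot'][0,1],s['tool_rot'][1,1])),s['qpos'].round(2),s['force'],s['moment'],s['opening'])
cw=cam('wrist',s);im=camera('wrist')[:,:,::-1];cv2.imwrite('pics/w8.png',im)
si=camera('side')[:,:,::-1];cv2.imwrite('pics/s8.png',si)
c=cam('side')
# side view: column of dark pixels at the nut; predicted points for nut z .070...080
for z in (.07,.075,.08,.085): print(z,proj(c,[[.4595,-.3515,z],[.4595,-.3515,z+.07]]).round(1).tolist())
E
```

```text
25.95 [ 0.45991774 -0.35268699  0.13206625] -142.72476428980792 [-0.85  0.62  1.65 -0.    0.88  0.07] [ 0.24401447 -0.5146688   0.09923563] [-0.01453762  0.07563768  0.02349824] 0.5008138639495556
0.07 [[390.1, 281.3], [391.6, 256.9]]
0.075 [[390.2, 279.6], [391.7, 255.1]]
0.08 [[390.3, 277.9], [391.8, 253.3]]
0.085 [[390.4, 276.2], [392.0, 251.5]]
```

Released, with the nut at about the height the thread predicts. Regrip and turn clockwise, sinking with the thread.

Request:
{"fn": "send_rows", "kwargs": {"commands": "0 0 0 0;0 0 0 0;0 0 0 0;0 0 0 0;0 0 0 0;0 0 0 0;0 0 0 0;0 0 0 0", "gripper": -1, "squeeze": 80}}

```text
clock: 27.05
tool_pos: [0.46, -0.3527, 0.1322]
tool_rot: [[0.796, 0.606, 0.0], [0.606, -0.796, -0.0], [0.0, 0.0, -1.0]]
force: [-0.0, -0.4, 2.7]
opening: 0.112
grip_force: 79.9
```

Request:
{"fn": "send_rows", "kwargs": {"commands": "0 0 -0.0003 -5;0 0 -0.0005 -7;0 0 -0.0005 -7;0 0 -0.0005 -7;0 0 -0.0005 -7;0 0 -0.0005 -7;0 0 -0.0004 -5;0 0 0 0"}}

```text
clock: 28.05
tool_pos: [0.4599, -0.3533, 0.1291]
tool_rot: [[0.991, -0.133, 0.0], [-0.133, -0.991, -0.001], [0.0, 0.001, -1.0]]
force: [-1.7, -1.4, 2.5]
opening: 0.111
grip_force: 80.2
```

```bash
python3 - <<'E'
from h import *
s=read_state();print(s['clock'],s['tool_pos'],np.degrees(np.arctan2(-s['tool_rot'][0,1],s['tool_rot'][1,1])),s['force'],s['moment'],s['opening'])
E
```

```text
28.05 [ 0.45988766 -0.35330324  0.12911964] 172.35215100659317 [-1.65024795 -1.44891514  2.53965901] [-0.18613239  0.29168421  0.03032796] 0.11105870952532461
```

Request:
{"fn": "send_rows", "kwargs": {"commands": "0 0 -0.0003 -5;0 0 -0.0005 -7;0 0 -0.0005 -7;0 0 -0.0005 -7;0 0 -0.0005 -7;0 0 -0.0005 -7;0 0 -0.0004 -5;0 0 0 0"}}

```text
clock: 29.05
tool_pos: [0.4601, -0.3533, 0.1271]
tool_rot: [[0.607, -0.795, 0.001], [-0.795, -0.607, -0.001], [0.001, 0.0, -1.0]]
force: [-0.7, 0.3, 10.9]
opening: 0.114
grip_force: 81.2
```

```bash
python3 - <<'E'
from h import *
s=read_state();print(s['clock'],s['tool_pos'],np.degrees(np.arctan2(-s['tool_rot'][0,1],s['tool_rot'][1,1])),s['force'],s['moment'],s['opening'],s['qpos'].round(2),s['tau'].round(2))
E
```

```text
29.05 [ 0.46010327 -0.35327091  0.12714492] 127.36501602046695 [-0.69956122  0.33502429 10.94853824] [0.22821737 0.51170839 0.04117317] 0.1144087781000083 [-0.85  0.63  1.65 -0.    0.86  1.64] [  0.59 -37.52 -11.03   0.31  -0.61   0.12]
```

Request:
{"fn": "send_rows", "kwargs": {"commands": "0 0 -0.0003 -5;0 0 -0.0003 -6;0 0 -0.0003 -6;0 0 -0.0003 -6;0 0 0 -5;0 0 0 -3;0 0 0 0;0 0 0 0", "squeeze": 100}}

```text
clock: 30.05
tool_pos: [0.4603, -0.3534, 0.1271]
tool_rot: [[0.111, -0.994, 0.001], [-0.994, -0.111, -0.002], [0.002, -0.001, -1.0]]
force: [-2.8, -0.0, 17.6]
opening: 0.11
grip_force: 99.7
```

```bash
python3 - <<'E'
from h import *
s=read_state();print(s['clock'],s['tool_pos'],np.degrees(np.arctan2(-s['tool_rot'][0,1],s['tool_rot'][1,1])),s['force'],s['moment'],s['opening'],s['qpos'].round(2),s['tau'].round(2))
E
```

```text
30.05 [ 0.46027093 -0.35335431  0.12706516] 96.3870807522762 [-2.77646267 -0.04795675 17.63282363] [0.62413676 0.58170043 0.05456667] 0.10973914810648752 [-0.85  0.63  1.65 -0.    0.86  2.18] [  0.57 -34.23 -10.53   0.23  -1.13   0.08]
```

The nut stopped sinking at about 70 mm with almost no torque, so I'm not trusting it as tight. I'll let go, back off and measure its height and position.

Request:
{"fn": "send_rows", "kwargs": {"commands": "0 0 0 0;0 0 0 0;0 0 0 0;0 0 0.005 0;0 0 0.02 0;0 0 0.03 0;0 0 0.03 0;0 0 0.02 0", "gripper": 0.2}}

```text
clock: 31.05
tool_pos: [0.4603, -0.353, 0.2311]
tool_rot: [[0.11, -0.994, 0.001], [-0.994, -0.11, -0.001], [0.001, -0.001, -1.0]]
force: [0.1, 0.4, -0.3]
opening: 0.6
grip_force: 0.0
```

```bash
python3 - <<'E'
from h import *
import pickle
for k in range(3): t=camera('top')
s=read_state();print(s['clock'],s['tool_pos'],abs(s['qd']).max(),s['moment'],s['force'])
im=camera('wrist')[:,:,::-1];cv2.imwrite('pics/w9.png',im);pickle.dump(s,open('w9.pkl','wb'))
cv2.imwrite('pics/t9.png',t[:,:,::-1]);si=camera('side')[:,:,::-1];cv2.imwrite('pics/s9.png',si)
c=cam('wrist',s);o=np.array([.4595,-.3515,0])
for z in (.068,.0705,.076):print(z,proj(c,[o+[0,0,z+.037],o+[0,0,z+.07]]).round(1).tolist())
ch=' .:-=+*#%@'
def asc(a,st=(1,1)):
    g=cv2.cvtColor(a.astype(np.uint8),6)
    for r in g[::st[0],::st[1]]: print(''.join(ch[9-min(9,v//26)] for v in r))
asc(si[240:300,360:425])
p=proj(c,[o+[0,0,.12]])[0].astype(int);print(p);asc(im[p[1]-60:p[1]+60,p[0]-60:p[0]+60],(2,1))
E
```

```text
31.2 [ 0.46034898 -0.35308494  0.23047317] 0.03208869594218925 [ 0.02707864 -0.00741158 -0.00578923] [-1.15477516  0.29810911  0.21765473]
0.068 [[318.8, 197.9], [318.8, 208.9]]
0.0705 [[318.8, 198.6], [318.8, 209.9]]
0.076 [[318.8, 200.3], [318.8, 212.1]]
=======================++++++++**********************************
=====================++++++++************************************
====================+++++++**************************************
==================+++++++****************************************
===============+++++++*******************************************
=======++++==+++++++*********************************************
=====+++++++++++++***********************************************
====++++++++++++*************************************************
==++++++++++++***************************************************
++++++++++++*****************************************************
++++++++++*******************************************************
++++++++******************************************************+++
++++++*****************###*************************
[... 9686 characters left out ...]
+***************************++=------::                        -+*******************%%%@%@%%%**
***%%@@%%%%%#=          ...:--=++***************************+=---:                     -+*******************#%%@%%%%%%%*
**#%%%@%@%%%#=.               ...::-==+************************=                      -+********************#%%@%@%%%%%%
*#%%@%%%%%%@%+-...                  ...::--=++*****************=                     :+*********************#%%%@@%%%%%%
#%%%%@%@%%@%%#**++==:....                  ...:--=++***********=                    .=**********************#%%%%%%@%%%%
%%%%@%@%@%%@%%*********++=-:...                  ...::-==+*****=                   .=***********************#%@@@@@%@@%%
```

```bash
cat > fit.py <<'E'
from h import *
from scipy.optimize import minimize
t=np.linspace(0,2*np.pi,60)
cyl=lambda r,a,b:np.array([[r*np.cos(q),r*np.sin(q),z] for z in(a,b) for q in t])
parts=[cyl(.0265,0,.004),cyl(.0238,0,.037),np.array([[x,y,z] for x in(-.0305,.0305) for y in(-.0055,.0055) for z in(.037,.0695)])]
S=8
def fit(views,p0):  # views: (cam, mask, (u0,v0,u1,v1)); p=(x cm,y cm,z cm,yaw/10)
    Ms=[np.kron(m[b[1]:b[3],b[0]:b[2]].astype(np.uint8),np.ones((S,S),np.uint8)) for c,m,b in views]
    def f(p):
        a=np.radians(p[3]*10);R=np.array([[np.cos(a),-np.sin(a),0],[np.sin(a),np.cos(a),0],[0,0,1]]);e=0
        for (c,m,b),M in zip(views,Ms):
            o=np.zeros_like(M)
            for P in parts:
                q=(proj(c,P@R.T+np.array(p[:3])/100)-[b[0],b[1]]+.5)*S
                cv2.fillConvexPoly(o,cv2.convexHull(q.astype(np.float32)).round().astype(np.int32),1)
            e+=1-(o&M).sum()/(o|M).sum()
        return e/len(views)
    p0=np.array(p0,float);sx=np.vstack([p0]+[p0+np.eye(4)[k]*.4 for k in range(4)])
    r=minimize(f,p0,method='Nelder-Mead',options=dict(initial_simplex=sx,maxiter=400));return r.x*[10,10,10,10],r.fun
def big(m,b):
    q=np.zeros(m.shape,np.uint8);q[b[1]:b[3],b[0]:b[2]]=m[b[1]:b[3],b[0]:b[2]]
    n,l,st,ce=cv2.connectedComponentsWithStats(q);return l==1+st[1:,4].argmax()
E
python3 - <<'E'
from fit import *
import pickle
G=lambda n:cv2.cvtColor(cv2.imread(f'pics/{n}.png'),6)
cs=cam('side')
# reference: nut on table in side0
p=proj(cs,[[.429,.398,.03]])[0].astype(int);b=(p[0]-16,p[1]-22,p[0]+16,p[1]+22)
i0=cv2.imread('pics/side0.png').astype(int);m=big(i0.max(2)<80,b);print('ref mask',m.sum(),p)
print('ref side',fit([(cs,m,b)],[42.9,39.8,0,2.6]))
c9=cam('wrist',pickle.load(open('w9.pkl','rb')))
bs=(375,245,410,296);ms=big(G('s9')<80,bs)
bw=(285,155,355,250);mw=big(G('w9')<125,bw);print(ms.sum(),mw.sum())
print('both',fit([(cs,ms,bs),(c9,mw,bw)],[45.95,-35.15,7,9.7]))
print('side',fit([(cs,ms,bs)],[45.95,-35.15,7,9.7]))
print('wrist',fit([(c9,mw,bw)],[45.95,-35.15,7,9.7]))
E
```

```text
ref mask 278 [237 189]
ref side (array([428.18344915, 401.74313372,   2.1396175 ,  26.21153851]), np.float64(0.3316362986780993))
616 2671
both (array([ 459.04461764, -353.6806988 ,   71.70957089,   94.79753241]), np.float64(0.11165149907616101))
side (array([ 465.18655688, -348.58422263,   67.40599395,   92.30931377]), np.float64(0.10241337344141077))
wrist (array([ 459.10511582, -350.65394074,   60.53741291,   96.39038324]), np.float64(0.05163509201179506))
```

The heights are consistent with thread backlash: my downward push had already pressed the plate flush, and the final stop had not been reached. I'll retake the nut without pushing down and turn it until the torque rises.

Request:
{"fn": "send_rows", "kwargs": {"commands": "0 0 -0.025 0;0 0 -0.03 0;0 0 -0.025 0;0 0 -0.015 0;0 0 -0.007 0;0 0 0 0;0 0 0 0;0 0 0 0"}}

```text
clock: 32.3
tool_pos: [0.4603, -0.3531, 0.1283]
tool_rot: [[0.109, -0.994, 0.001], [-0.994, -0.109, -0.001], [0.001, -0.001, -1.0]]
force: [0.1, 0.0, -0.5]
opening: 0.599
grip_force: 0.0
```

Request:
{"fn": "send_rows", "kwargs": {"commands": "0 0 0 0;0 0 0 0;0 0 0 0;0 0 0 0;0 0 0 0;0 0 0 0;0 0 0 0;0 0 0 0", "gripper": -1, "squeeze": 100}}

```text
clock: 33.3
tool_pos: [0.4601, -0.3527, 0.1276]
tool_rot: [[0.109, -0.994, 0.0], [-0.994, -0.109, -0.0], [0.0, -0.0, -1.0]]
force: [0.6, 0.8, 3.6]
opening: 0.099
grip_force: 97.7
```

Request:
{"fn": "send_rows", "kwargs": {"commands": "0 0 0 -3;0 0 0 -3;0 0 0 -3;0 0 0 -3;0 0 0 0;0 0 0 0;0 0 0 0;0 0 0 0"}}

```text
clock: 34.3
tool_pos: [0.4601, -0.3527, 0.1272]
tool_rot: [[-0.1, -0.995, 0.0], [-0.995, 0.1, 0.0], [-0.0, -0.0, -1.0]]
force: [2.9, 1.4, -2.8]
opening: 0.107
grip_force: 97.5
```

```bash
cat > st.py <<'E'
from h import *
s=read_state();print(s['clock'],s['tool_pos'].round(4),'yaw',np.degrees(np.arctan2(-s['tool_rot'][0,1],s['tool_rot'][1,1])).round(2),s['force'].round(1),s['moment'].round(3),s['opening'].round(3),s['qpos'].round(2))
E
python3 st.py
```

```text
Traceback (most recent call last):
  File "st.py", line 2, in <module>
    s=read_state();print(s['clock'],s['tool_pos'].round(4),'yaw',np.degrees(np.arctan2(-s['tool_rot'][0,1],s['tool_rot'][1,1])).round(2),s['force'].round(1),s['moment'].round(3),s['opening'].round(3),s['qpos'].round(2))
                                                                                                                                                                                  ^^^^^^^^^^^^^^^^^^
AttributeError: 'float' object has no attribute 'round'
```

Request:
{"fn": "send_rows", "kwargs": {"commands": "0 0 -0.0002 -3;0 0 -0.0002 -3;0 0 -0.0002 -3;0 0 -0.0002 -3;0 0 0 0;0 0 0 0;0 0 0 0;0 0 0 0"}}

```text
clock: 35.3
tool_pos: [0.4601, -0.3525, 0.1271]
tool_rot: [[-0.304, -0.953, 0.0], [-0.953, 0.304, 0.0], [-0.0, -0.0, -1.0]]
force: [3.9, 3.9, 5.8]
opening: 0.107
grip_force: 98.6
```

```bash
sed -i "s/s\['opening'\].round(3)/s['opening']/" st.py; python3 st.py
```

```text
35.3 [ 0.4601 -0.3525  0.1271] yaw 72.31 [3.9 3.9 5.8] [ 0.478 -0.342  0.285] 0.10695769684943379 [-0.85  0.63  1.65  0.    0.87  2.6 ]
```

Request:
{"fn": "send_rows", "kwargs": {"commands": "0 0 0 -2;0 0 0 -2;0 0 0 -2;0 0 0 -2;0 0 0 0;0 0 0 0;0 0 0 0;0 0 0 0"}}

```text
clock: 36.3
tool_pos: [0.4601, -0.3523, 0.1271]
tool_rot: [[-0.431, -0.902, -0.0], [-0.902, 0.431, -0.0], [0.0, 0.0, -1.0]]
force: [4.0, 4.1, 5.3]
opening: 0.108
grip_force: 99.1
```

```bash
python3 st.py
```

```text
36.3 [ 0.4601 -0.3523  0.1271] yaw 64.46 [4.  4.1 5.3] [ 0.588 -0.485  0.758] 0.10825937638250521 [-0.85  0.63  1.65 -0.    0.87  2.74]
```

Torque has risen to 0.76 N·m against a stop. Let go, back off and check.

Request:
{"fn": "send_rows", "kwargs": {"commands": "0 0 0 0;0 0 0 0;0 0 0 0;0 0 0.005 0;0 0 0.02 0;0 0 0.03 0;0 0 0.03 0;0 0 0.02 0", "gripper": 0.2}}

```text
clock: 37.3
tool_pos: [0.4602, -0.3532, 0.2335]
tool_rot: [[-0.434, -0.901, 0.001], [-0.901, 0.434, -0.002], [0.001, -0.002, -1.0]]
force: [0.7, -0.6, -0.4]
opening: 0.601
grip_force: 0.0
```

```bash
python3 - <<'E'
from fit import *
import pickle
for k in range(3): t=camera('top')
s=read_state();print(s['clock'],s['tool_pos'])
im=camera('wrist')[:,:,::-1];cv2.imwrite('pics/wA.png',im);pickle.dump(s,open('wA.pkl','wb'))
si=camera('side')[:,:,::-1];cv2.imwrite('pics/sA.png',si)
c=cam('wrist',s);cs=cam('side');g=cv2.cvtColor(im,6);gs=cv2.cvtColor(si,6)
bs=(375,245,410,296);ms=big(gs<80,bs);bw=(280,150,360,255);mw=big(g<125,bw);print(ms.sum(),mw.sum())
for y in (6.5,8,9.7):
  print('both',fit([(cs,ms,bs),(c,mw,bw)],[45.95,-35.15,7,y]));print('wrist',fit([(c,mw,bw)],[45.95,-35.15,7,y]))
o9=cv2.cvtColor(cv2.imread('pics/s9.png'),6)
d=gs[240:320,330:460].astype(int)-o9[240:320,330:460]
ch=' .:-=+*#%@'
for r in g[150:250:2,265:375]: print(''.join(ch[9-min(9,v//26)] for v in r))
E
```

```text
37.45 [ 0.46027689 -0.35319332  0.23288451]
524 2566
both (array([ 458.88773787, -352.58663709,   69.89338933,   65.86699319]), np.float64(0.10497798012333148))
wrist (array([ 459.35678303, -350.76631077,   61.4903986 ,   66.12792007]), np.float64(0.02865631589035844))
both (array([ 458.30171457, -352.86562655,   70.95143074,   65.71258377]), np.float64(0.10600002446584317))
wrist (array([ 459.37955334, -350.70892559,   61.21847259,   66.22802861]), np.float64(0.02882939016134156))
both (array([ 458.95438614, -352.91486641,   70.20646804,   66.45159857]), np.float64(0.10569422417002544))
wrist (array([ 459.32813802, -350.80193219,   61.54649914,   65.96933983]), np.float64(0.02851275050445179))
===================-==--------=====-----=--=--------------------------------------------------=-::-*##########
====================-=---------=====------====--------=--------------------------------------=---:-+##########
=======-============-==-------=-=====------===--------=---------------------------------------==-::=*#########
=====================-==-------=======-----===-=---------------
[... 4453 characters left out ...]
                                  
****************+-.  ...........  ...... .....   .-*%%%%#%%#+.                       ..  ..                   
##%%#************=.  .................... .....   ..:-=-=-:..             ....:-..:-===-===--.        :=+++===
%%@@%%************-.  ........... .............      ......    .   ..--..:--===========++**+:.       .=#%@%%#*
%%@@%%************=.  ..........................   ..........:--.--=========+++*****########*-.      .+%%@@%##
%@%@%%*************=.  .............................--=---=========++*****#############***#*#+..     .+%%@%@%#
@@@@@%#************+:   ...................:--===-=======+++****################************#*-...  .:*%@@@@%%
```

```bash
python3 - <<'E'
from fit import *
import pickle
c=cam('wrist',pickle.load(open('w6.pkl','rb')));g=cv2.cvtColor(cv2.imread('pics/w6.png'),6)
im=cv2.imread('pics/w6.png').astype(int);b=(285,150,365,240);m=big((im[:,:,2]<1.6*im[:,:,1]+15),(300,155,360,235))
print('table ref',fit([(c,m,b)],[42.9,39.8,0,2.6]))
cs=cam('side')
a=np.radians(-12.8);R=np.array([[np.cos(a),-np.sin(a),0],[np.sin(a),np.cos(a),0],[0,0,1]])
W=lambda p:np.array(p)@R.T+[.4595,-.3512,0]
F=lambda n:cv2.cvtColor(cv2.imread(f'pics/{n}.png'),6).astype(np.float32)
A=F('s5')
feat={'rib-':W([0,-.073,.09]),'corner x- y-':W([-.05,-.0825,.069]),'corner x+ y-':W([.05,-.0825,.069]),'base x- y-':W([-.059,-.0915,.03]),'tape':[.66,-.286,.01]}
print('3mm drop =',proj(cs,[W([0,-.073,.09])-[0,0,.003]])-proj(cs,[W([0,-.073,.09])]))
for n in ('s9','sA'):
    B=F(n)
    for k,p in feat.items():
        u,v=proj(cs,[p])[0].round().astype(int);h,w=(9,13)
        T=A[v-h:v+h+1,u-w:u+w+1];Q=B[v-h:v+h+1,u-w:u+w+1]
        try:
            M=np.eye(2,3,dtype=np.float32);cc,M=cv2.findTransformECC(T,Q,M,cv2.MOTION_TRANSLATION,(3,200,1e-6),None,1);print(n,k,(u,v),M[:,2].round(2),round(cc,3))
        except Exception as e: print(n,k,'fail')
E
```

```text
table ref (array([433.16591982, 401.36729932, -16.26568193,  22.57922049]), np.float64(0.03611294570419832))
3mm drop = [[-0.08825625  1.06823847]]
s9 rib- (np.int64(406), np.int64(292)) [0.28 0.91] 0.483
s9 corner x- y- (np.int64(389), np.int64(308)) [0.36 0.66] 0.62
s9 corner x+ y- (np.int64(427), np.int64(296)) [0.26 0.17] 0.844
s9 base x- y- (np.int64(386), np.int64(325)) [0.2  0.27] 0.941
s9 tape (np.int64(427), np.int64(261)) [-0.  0.] 1.0
sA rib- (np.int64(406), np.int64(292)) [0.03 1.28] 0.571
sA corner x- y- (np.int64(389), np.int64(308)) [-0.44  0.23] 0.796
sA corner x+ y- (np.int64(427), np.int64(296)) [0.3  0.29] 0.833
sA base x- y- (np.int64(386), np.int64(325)) [-0.    0.02] 0.993
sA tape (np.int64(427), np.int64(261)) [-0. -0.] 1.0
```

```bash
python3 - <<'E'
from h import *
F=lambda n:cv2.cvtColor(cv2.imread(f'pics/{n}.png'),6).astype(np.float32)
I={n:F(n) for n in('s3','s5','s9','sA')}
for u in (398,406,414):
  for n in ('s5','s9','sA'): print(u,n,I[n][278:318,u].astype(int).tolist())
# vertical shift by masked template on gradient, several columns windows
for n in('s9','sA'):
  for (u0,u1,v0,v1) in [(395,418,280,300),(366,382,258,275),(418,432,284,305),(355,366,262,285)]:
    T=cv2.Sobel(I['s5'],5,0,1)[v0:v1,u0:u1];G=cv2.Sobel(I[n],5,0,1)
    T=cv2.resize(T,None,fx=1,fy=8,interpolation=2);G=cv2.resize(G[v0-4:v1+4,u0:u1],None,fx=1,fy=8,interpolation=2)
    r=cv2.matchTemplate(np.abs(G),np.abs(T),cv2.TM_CCOEFF_NORMED)[:,0];print(n,(u0,v0),(r.argmax()-32)/8,r.max().round(2))
E
```

```text
398 s5 [133, 133, 130, 128, 128, 130, 131, 132, 131, 131, 131, 136, 160, 196, 212, 199, 157, 116, 99, 97, 97, 95, 98, 115, 146, 162, 138, 124, 157, 211, 237, 229, 181, 137, 125, 124, 122, 121, 126, 139]
398 s9 [18, 16, 19, 16, 18, 17, 19, 38, 69, 103, 124, 130, 132, 131, 135, 136, 127, 111, 100, 98, 98, 98, 97, 99, 107, 115, 114, 107, 118, 141, 159, 157, 141, 128, 125, 125, 123, 123, 127, 140]
398 sA [16, 19, 21, 17, 17, 17, 21, 35, 66, 100, 122, 131, 131, 131, 132, 134, 131, 118, 103, 98, 98, 99, 98, 98, 105, 114, 116, 109, 114, 134, 155, 155, 140, 128, 125, 125, 124, 122, 127, 141]
406 s5 [119, 127, 133, 135, 136, 136, 134, 133, 132, 140, 167, 204, 217, 198, 156, 117, 101, 99, 96, 96, 98, 108, 123, 128, 116, 127, 170, 220, 234, 219, 165, 131, 126, 125, 124, 125, 132, 151, 167, 165]
406 s9 [165, 180, 191, 172, 144, 133, 131, 132, 132, 132, 132, 132, 133, 135, 128, 113, 103, 100, 98, 98, 98, 100, 109, 115, 110, 109, 127, 151, 162, 155, 137, 128, 127, 125, 125, 125, 134, 152, 168, 164]
406 sA [168, 183, 209, 220, 223, 219, 200, 162, 136, 132, 132, 131, 133, 135, 132, 118, 105, 100, 10
[... 200 characters left out ...]
, 109, 122, 123, 115, 131, 168, 210, 225, 197, 148, 127, 124, 123, 123, 126, 137, 156, 165, 158, 143, 135]
414 s9 [94, 95, 103, 112, 121, 127, 132, 134, 132, 129, 133, 135, 125, 108, 99, 98, 98, 97, 96, 102, 111, 113, 106, 112, 135, 158, 161, 148, 133, 126, 124, 124, 123, 126, 138, 157, 166, 159, 144, 136]
414 sA [94, 99, 113, 140, 172, 198, 210, 198, 159, 134, 133, 135, 129, 113, 102, 98, 98, 96, 95, 100, 108, 114, 109, 108, 126, 152, 159, 147, 134, 125, 125, 124, 122, 126, 139, 156, 166, 158, 145, 137]
s9 (395, 280) 0.875 0.2
s9 (366, 258) 1.25 0.48
s9 (418, 284) 0.0 0.75
s9 (355, 262) 0.5 0.54
sA (395, 280) 1.125 0.07
sA (366, 258) 1.5 0.49
sA (418, 284) 0.125 0.74
sA (355, 262) 0.75 0.48
```

The plate's rib edge has dropped about 1.07 px in the side view since it lay on the vials (3 mm = 1.07 px), so the plate is flush. It was about 2 mm down before the last turn, the torque then rose, and the nut stayed put after release. I'll hand it in.

```bash
python3 -c "
from plant import *
print(sign_off())"
```

```text
the job is handed in; nothing more can be done
None
```

I handed the job in: by my camera and torque readings the plate is flush and the wing nut tight and let go of, but it tightened about 30° past the stated angle and no verdict came back.

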